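# Angle the clamping bar past the post into its bay

## Robot

A 6-joint arm with a two-finger parallel gripper is mounted at the origin on the work surface. World frame = base frame: x ahead of the robot, y to its left, z up, the work surface at z = 0. Lengths are in m, angles in rad, forces in N, time in s.
With the tool pointing down it reaches from about 0.3 to 0.775 m from the base axis. Payload 14.6 kg.
Tool frame: the origin (TCP) lies at the very end of the fingers, on their centre line; the grasp point (between the pads) lies 19 mm behind it; z points along the fingers, y is the line along which they close (so a half turn about z gives the same grasp; the last joint's range is limited). The gripper opens to 94 mm and grips with 3 to 60 N. Pads are 16 mm wide; open, the fingers measure 119 mm over their backs; the gripper's body (75 mm by 177 mm) begins 78 mm behind the grasp point.
Start: joints at [-1.24, 0.3, 1.521, -0, 1.321, -0.067], TCP at [0.213, -0.507, 0.205] pointing down, gripper open.
Joint ranges: [-3.03, 3.03], [-0.79, 2.21], [0.23, 2.52], [-1.04, 4.18], [0, 3.07], [-2.55, 2.55]. Speed limits (rad/s): [2.22, 2.22, 2.57, 3.14, 3.14, 3.14].

## Interface

Orientations are given as [roll, pitch, yaw] about the fixed x, y, z axes, in that order (R = Rz(yaw) Ry(pitch) Rx(roll)).
In Python, from station import ctrl, cams gives the robot as it stands. The module is installed in compiled form; this text tells all that it offers.
- The arm moves only by the tool arm_command, never from a script. Its argument "plan" is a list that holds one entry, the list of rows, each a list of 7 numbers: the shift along the tool's x, y, z in normalised numbers (1 is 75 cm), then the turn, a rotation vector about the tool's x, y, z in shares of pi/2 rad (1.0 is pi/2 rad), then the closure, from -1 (fully open) to 1 (shut). A call has 1 to 12 rows; each row is the pose to reach, as a shift and turn from the pose commanded when the call began, along the tool's axes at that moment; what a row does not reach only later rows make up. A row lasts 1/10 s, in which the tool goes at most 50 mm and 8.59 degrees, less where a joint would pass 70% of its speed; a pose out of reach is approached as far as the arm can. A shift or turn number past 1, either way, is cut back to 1. A call with a gripper value outside its range is refused whole. The fingers move at their own pace and stop on an object; "squeeze" is the grip in N (left out, the last holds). Time passes only in rows, so rows that repeat a pose let the fingers close. It gives the time, the measured TCP pose, the force, the opening and the grip force at its end, in the units of the state.
- ctrl.get_obs(): the state, without advancing time (a new reading comes with each control period).
- cams.camera(name): name is "side" or "top" or "wrist"; returns (picture, depth): 384x512x3 uint8, blue, green, red; 384x512 float32, m along the optical axis (not along the pixel's ray), 0 where there is no reading.
- cams.camera_info(name): a dict with "fx", "fy", "cx", "cy" (pixels), "world_to_cam" (4x4, takes a point from world to camera coordinates). Camera axes: x right, y down, z forward; pixel columns grow to the right and rows downward; lengths in m; the calibration is good to about 2 mm. A picture is of the moment at which its call begins: read the wrist's pose just before it. camera_info takes no time and is no camera call; for the wrist camera it gives the pose at the moment of the call.
- ctrl.hand_in(): hands the job in; it is judged then, once.
The state is a dict: "time_s": time; "qpos": joint angles; "joint_vel": joint speeds; "tau": joint torques, N m; "ee_pos": TCP position; "eef_rot": TCP orientation; "force": force on the tool from outside, world axes, zero at the start; "moment": the same for the moment, N m; "grip_width": finger opening in m; "grip_force": force on a finger pad.
Only numpy, scipy, OpenCV 4.12 (cv2) and the standard library are available. Lean on these libraries where they do the work, as an engineer would, in place of code of your own. Each camera call takes 0.05 s, during which the arm holds its last target. There are 200 camera calls.

## Task

Put the long clamping bar away in its storage bay by pushing it along the worktop, never lifting it: push its right-hand end in first so that the bar goes in at an angle, work that end along behind the round post, then push the left-hand end in so that the bar lies flush against the bay's back rail, between the two end blocks. Leave the weight, the jar and the screwdriver where they are.

Things in the scene. Friction and masses are not known exactly. Their poses are not given: they have to be found in the camera images.
- bay: black storage bay fixed to the worktop, 22 mm high, open above and towards the robot, no floor. Origin: worktop height, middle of the back rail's front face; x points into the rail (away from the robot), y along it to the left. Rail 294 mm long (y), 22 mm thick (x 0 to 22). End blocks 22 mm thick reach 45 mm before the rail (x -45 to 0), inner faces at y +125 and -125
- post: fixed round upright steel post, 18 mm diameter (19 at its dark band), 45 mm high, before the right-hand part of the bay's mouth: about 60 mm before the rail's face and 70 mm right of the bay's middle. Origin: centre of its foot. Gap to the rail about 51 mm; the opening from post to left end block is shorter than the bar
- bar: loose aluminium clamping bar, 220 mm long, 24 wide, 24 high, about 0.4 kg, three dark dots and two steel nuts (17 mm diameter, 10 mm high, 85 mm either side of its middle) on top. Origin: centre of its underside; y along it to its left-hand end, x across it towards the bay. Starts before the bay, roughly along it, right-hand end left of the post. Put away, origin 12 mm before the rail
- bar_left (a point): centre of the bar's left-hand end face (y +110 mm on the bar, 12 mm above its underside); axes as the bar's
- bar_right (a point): centre of the bar's right-hand end face (y -110 mm on the bar, 12 mm above its underside); axes as the bar's
- weight: loose upright steel weight, 30 mm diameter, 58 mm high with a narrower neck, to the right of the bar and in front of the bay's right end. Origin: centre of its underside. Not to be disturbed
- jar: loose small amber jar, 48 mm diameter, 55 mm high, standing behind the rail. Origin: centre of its underside. Not to be disturbed
- driver: loose screwdriver, 160 mm long, lying behind the rail. Origin: underside of its middle, x along it. Not to be disturbed
Mind the look-alikes: they are no part of the job. Of the things like the bar, leave any that is blue; of the rest the larger one is meant.

How it is judged:
On the way:
1. the bar's right-hand end is behind the post while the bar is still at an angle, its left-hand end outside the bay (x of bar_right in the frame of bay above -0.05 m and y of bar_right in the frame of post below -0.01 m and x of bar_left in the frame of bay below -0.04 m), for 0.05 s.
At the end, for the whole second after the job is handed in: the bar lies flat and at rest in the bay, between the end blocks, both of its ends within 4.5 mm of the back rail (x of bar_left in the frame of bay between -0.0165 and -0.008 m and x of bar_right in the frame of bay between -0.0165 and -0.008 m and y of bar_left in the frame of bay below 0.128 m and y of bar_right in the frame of bay above -0.128 m and height (world z) of bar below 0.004 m and angle between bar's own z axis and vertical below 0.05 rad and linear speed of bar below 0.01 m/s); the robot touches nothing.
It fails at once if the bar is lifted off the worktop (an end or the middle raised more than 10 mm) or tipped over (height (world z) of bar above 0.01 m or height (world z) of any of bar_left, bar_right above 0.022 m or angle between bar's own z axis and vertical above 0.2 rad).
It fails at once if the weight, the jar or the screwdriver is moved more than 15 mm (distance of any of weight, jar, driver from where it was at the start of the episode above 0.015 m).
It fails at once if the weight or the jar is tipped over (angle between any of weight, jar's own z axis and vertical above 0.4 rad).
It also fails if it takes over 72 s, if anything falls off the work surface, if the arm or the gripper's body presses on something with over 40 N, if the wrist force passes 120 N, or if a joint passes its speed limit or range.

## Working session

There is one attempt and no reset: what is moved stays moved. The work goes in short steps, Python scripts to look and compute and a tool call to move; the robot and the scene stay as the last step left them, time stands still between calls to the robot, and variables do not carry over. Pictures are saved under pics/ and viewed, at most 10 in all, crops included, and the job is handed in when it is done.

Besides the shell and the picture viewer there is one more tool, called as name([rows], argument=value, ...), one row to a line, values as JSON. arm_command: Moves the arm, as the interface text tells. Its arguments: {"type":"object","properties":{"plan":{"type":"array"},"squeeze":{"type":"number"}},"required":["plan"]}

```bash
mkdir -p pics
cat > h.py <<'E'
import numpy as np, cv2
from station import ctrl, cams
from scipy.spatial.transform import Rotation as R
def shot(n,f):
    p,d=cams.camera(n); i=cams.camera_info(n); cv2.imwrite('pics/%s.png'%f,p); np.savez('pics/%s.npz'%f,d=d,K=[i['fx'],i['fy'],i['cx'],i['cy']],W=i['world_to_cam'],p=p)
    return p,d
def ray(f,u,v,z=None):
    a=np.load('pics/%s.npz'%f); fx,fy,cx,cy=a['K']; C=np.linalg.inv(a['W'])
    r=np.array([(u-cx)/fx,(v-cy)/fy,1.])
    if z is None: d=a['d'][int(v),int(u)]
    else: d=(z-C[2,3])/(C[:3,:3]@r)[2]
    return C[:3,:3]@(r*d)+C[:3,3]
E
python3 - <<'E'
from h import *
o=ctrl.get_obs();print(o)
shot('top','top0');shot('side','side0')
E
```

```text
{'time_s': 0.0, 'qpos': array([-1.23959207e+00,  3.00459653e-01,  1.52160773e+00,  1.25875806e-06,
        1.32067999e+00, -6.66034569e-02]), 'joint_vel': array([ 0.00023019, -0.00021501, -0.00195276, -0.00090096,  0.00095583,
        0.00045452]), 'tau': array([-6.75796782e-04, -5.31808412e+01, -3.52740920e+01,  7.08032283e-02,
        2.43821600e-02, -1.43544225e-04]), 'ee_pos': array([ 0.21297725, -0.50679889,  0.20488133]), 'eef_rot': array([-3.14044058e+00, -7.80679098e-05,  3.97807353e-01]), 'force': array([0.39161991, 0.28737151, 0.38404703]), 'moment': array([-0.0443782 ,  0.00521313, -0.02737165]), 'grip_force': 0.0, 'grip_width': 0.09382477469902857}
```

View pics/top0.png

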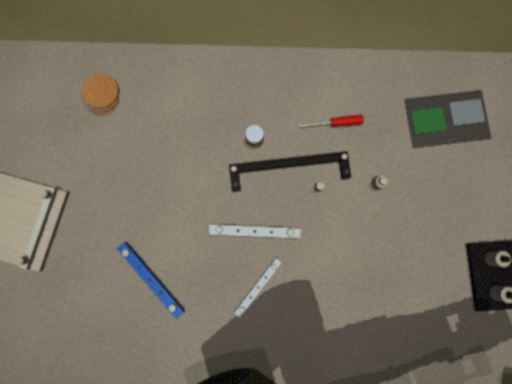

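View pics/side0.png

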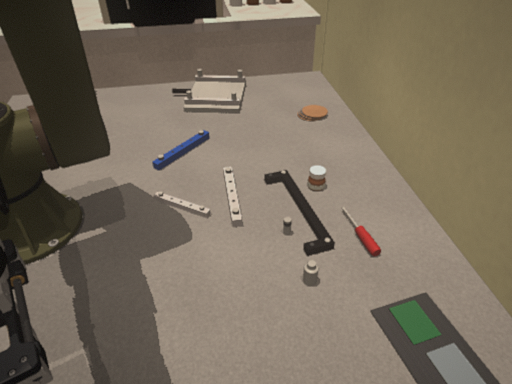

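Three things look like the bar. The blue bar at top (150,280) is excluded, the small white bar at (258,287) is the smaller one, and the larger white bar at (254,231) is the one meant. The bay is at (290,165), the post at (320,187), the weight at (380,182), the jar at (255,133) and the driver at (332,122).

Run:
```python
from h import *
a=np.load('pics/top0.npz');p=a['p']
c=cv2.resize(p[140:250,200:400],None,fx=4,fy=4,interpolation=cv2.INTER_CUBIC)
cv2.imwrite('pics/crop0.png',c)
i=cams.camera_info('top');print(np.linalg.inv(i['world_to_cam'])[:3],a['K'])
# bar mask by colour+height
d=a['d'];
v,u=np.mgrid[:384,:512]
fx,fy,cx,cy=a['K'];C=np.linalg.inv(a['W'])
P=np.stack([(u-cx)/fx*d,(v-cy)/fy*d,d],-1)@C[:3,:3].T+C[:3,3]
for n,(u0,u1,v0,v1,lo,hi) in dict(bar=(200,310,215,250,.017,.028),bay=(222,360,145,195,.014,.028),post=(312,330,175,195,.035,.06),weight=(370,392,170,195,.04,.07)).items():
    m=(P[...,2]>lo)&(P[...,2]<hi)&(u>=u0)&(u<u1)&(v>=v0)&(v<v1)
    q=P[m]
    (c,s,ang)=cv2.minAreaRect(q[:,:2].astype(np.float32)*1000)
    print(n,m.sum(),np.median(q[:,2]),np.round(c,1),np.round(s,1),round(ang,2),np.round(cv2.boxPoints((c,s,ang)),0).tolist())
```

```text
[[ 0.02819473 -0.99103458  0.13059681  0.45613364]
 [-0.99959033 -0.0273093   0.00856619  0.01754954]
 [-0.00492289 -0.13078483 -0.99139855  1.00369078]] [409.76769696 409.76769696 252.6676089  196.22737959]
bar 849 0.022650635609984038 [501.1  19.4] [218.7  24.1] 89.15 [[487.0, -90.0], [512.0, -90.0], [515.0, 129.0], [491.0, 129.0]]
bay 1473 0.020575559087185114 [658.9 -61.6] [114.7 295.4] 1.57 [[598.0, 85.0], [606.0, -211.0], [720.0, -208.0], [712.0, 88.0]]
post 52 0.04299901671686024 [ 610.9 -132.1] [16.9 16.4] 88.37 [[602.0, -140.0], [619.0, -141.0], [619.0, -124.0], [603.0, -123.0]]
weight 117 0.04540622163357122 [ 627.  -278.5] [27.9 27.6] 49.98 [[607.0, -280.0], [629.0, -298.0], [647.0, -277.0], [625.0, -259.0]]
```

View pics/crop0.png

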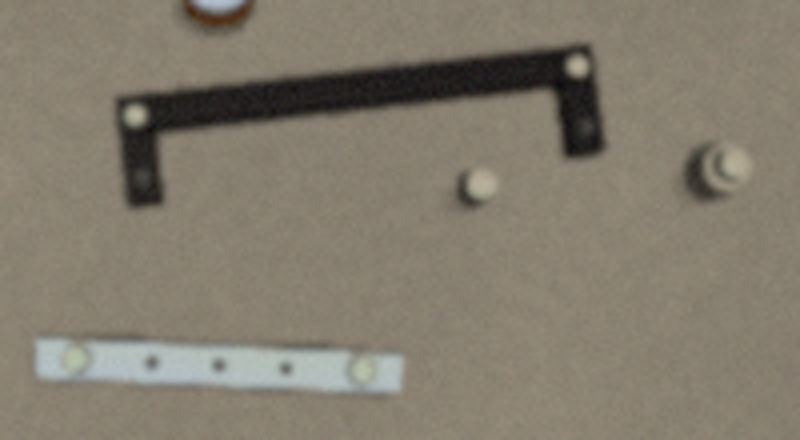

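The crop confirms the choice: a white bar with three dots and two nuts. In the crop its ends are at (37,358) and (403,372), the rail's back corners at (118,98) and (590,46), and the post top at (481,185). Next I work out the bay frame and write helpers.

```bash
cat >> h.py <<'E'
def bay_from_px():
    f=lambda x,y:ray('top0',200+x/4-.375,140+y/4-.375,.022)[:2]
    L,Rr=f(118,98),f(590,46); y=L-Rr; n=np.linalg.norm(y); y/=n
    x=np.array([y[1],-y[0]]); return (L+Rr)/2-22e-3*x, np.arctan2(-y[0],y[1]), n
O,YAW=None,None
O,YAW,N=bay_from_px()
Rb=np.array([[np.cos(YAW),-np.sin(YAW)],[np.sin(YAW),np.cos(YAW)]])
def tob(p): return Rb.T@(np.asarray(p)[:2]-O)
def tow(p): return O+Rb@np.asarray(p)
def bar(f):
    """bar pose in bay frame: centre mm, theta deg (left end towards robot +), ends"""
    a=np.load('pics/%s.npz'%f);d=a['d'];p=a['p'].astype(int)
    v,u=np.mgrid[:384,:512];fx,fy,cx,cy=a['K'];C=np.linalg.inv(a['W'])
    P=np.stack([(u-cx)/fx*d,(v-cy)/fy*d,d],-1)@C[:3,:3].T+C[:3,3]
    m=(P[...,2]>.016)&(P[...,2]<.04)&(p.min(-1)>110)&(P[...,0]>.43)&(P[...,0]<.72)&(P[...,1]>-.23)&(P[...,1]<.2)
    k,l,s,_=cv2.connectedComponentsWithStats(m.astype(np.uint8)); m=l==1+np.argmax(s[1:,4])
    c,s,_=r=cv2.minAreaRect(P[m][:,:2].astype(np.float32)*1000); b=cv2.boxPoints(r)
    e=b[1]-b[0] if np.linalg.norm(b[1]-b[0])>np.linalg.norm(b[2]-b[1]) else b[2]-b[1]
    e=e/np.linalg.norm(e)*np.sign(e[1]); th=np.arctan2(-e[0],e[1])-YAW; c=tob(np.array(c)/1000)*1000
    dd=np.array([-np.sin(th),np.cos(th)])*110
    print('bar c',c.round(1),'size',np.round(s,1),'th',round(np.degrees(th),1),'L',(c+dd).round(1),'R',(c-dd).round(1),m.sum())
    return c,th
def go(xb,yb,z,yaw,bayf=True):
    """tool shift/turn to TCP at bay-frame mm (z mm), tool yaw deg rel. bay"""
    o=ctrl.get_obs();T=R.from_euler('xyz',o['eef_rot'])
    w=np.r_[tow(np.array([xb,yb])/1000),z/1000]
    tgt=R.from_euler('xyz',[np.pi,0,np.radians(yaw)+YAW])
    print('shift',(T.inv().apply(w-o['ee_pos'])*1000).round(1),'turn',(T.inv()*tgt).as_rotvec().round(3),'tcp_bay',(tob(o['ee_pos'])*1000).round(1),'z',o['ee_pos'][2].round(4),'yaw',round(np.degrees(o['eef_rot'][2]-YAW),1),'t',o['time_s'].round(2),'F',o['force'].round(1))
E
python3 - <<'E'
from h import *
print(O,np.degrees(YAW),N)
f=lambda x,y,z=.022:(tob(ray('top0',200+x/4-.375,140+y/4-.375,z))*1000).round(1)
print('Lblk',f(122,150),f(160,190),f(145,204,0.0),'Rblk',f(566,140),f(603,150),'post',f(481,185,.045))
print(tob([.611,-.132])*1000)
bar('top0')
go(-230,50,150,0)
E
```

```text
[ 0.66127695 -0.0612246 ] 7.9665317635917425 0.2906404983066818
Lblk [-10.3 146.2] [-37.4 125.9] [-41.6 136.5] Rblk [ -34.3 -122.6] [ -42.9 -144.1] post [-59.2 -63.6]
[-59.60082724 -63.12424912]
bar c [-147.4  102. ] size [218.7  24.1] th -8.8 L [-130.6  210.7] R [-164.3   -6.7] 928Traceback (most recent call last):
  File "<stdin>", line 7, in <module>
  File "h.py", line 40, in go
    print('shift',(T.inv().apply(w-o['ee_pos'])*1000).round(1),'turn',(T.inv()*tgt).as_rotvec().round(3),'tcp_bay',(tob(o['ee_pos'])*1000).round(1),'z',o['ee_pos'][2].round(4),'yaw',round(np.degrees(o['eef_rot'][2]-YAW),1),'t',o['time_s'].round(2),'F',o['force'].round(1))
                                                                                                                                                                                                                                   ^^^^^^^^^^^^^^^^^
AttributeError: 'float' object has no attribute 'round'
```

```bash
sed -i "s/o\['time_s'\].round(2)/round(o['time_s'],2)/" h.py
python3 - <<'E'
from h import *
for px in [(278,260),(237,315),(300,233),(300,238)]: print((tob(ray('top0',*px,.015))*1000).round(1))
go(-195,25,150,0); go(-195,25,40,0)
E
```

```text
[-221.2   53.8]
[-337.1  164.4]
[-163.4   -6.4]
[-175.2   -4.9]
shift [ 403.8 -311.2   55.3] turn [-0.001  0.     0.259] tcp_bay [-505.7 -379.2] z 0.2049 yaw 14.8 t 0.1 F [ 0.4 -0.7  0.1]
shift [ 403.8 -311.1  165.3] turn [-0.001  0.     0.259] tcp_bay [-505.7 -379.2] z 0.2049 yaw 14.8 t 0.1 F [ 0.4 -0.7  0.1]
```

Units first: shifts go in shares of 75 cm and turns go in shares of pi/2 rad. So 402 mm is 0.536, -306 mm is -0.408, 0.259 rad is 0.1649.

arm_command([
  [[0.536, -0.408, 0.0733, 0, 0, 0.1649, 1], [0.536, -0.408, 0.0733, 0, 0, 0.1649, 1], [0.536, -0.408, 0.0733, 0, 0, 0.1649, 1], [0.536, -0.408, 0.0733, 0, 0, 0.1649, 1], [0.536, -0.408, 0.0733, 0, 0, 0.1649, 1], [0.536, -0.408, 0.0733, 0, 0, 0.1649, 1], [0.536, -0.408, 0.0733, 0, 0, 0.1649, 1], [0.536, -0.408, 0.0733, 0, 0, 0.1649, 1], [0.536, -0.408, 0.0733, 0, 0, 0.1649, 1], [0.536, -0.408, 0.0733, 0, 0, 0.1649, 1], [0.536, -0.408, 0.0733, 0, 0, 0.1649, 1], [0.536, -0.408, 0.0733, 0, 0, 0.1649, 1]],
], squeeze=10)

```text
time_s: 1.3
ee_pos: [0.4652, -0.0682, 0.15]
eef_rot: [-3.141, 0.001, 0.142]
force: [-0.2, -0.2, -0.1]
grip_width: 0.0019
grip_force: 0.0
```

Run:
```python
from h import *
go(-197,20,6,0); print(ctrl.get_obs()['grip_width'])
shot('wrist','w1')
```

```text
shift [ -1.7   0.3 144. ] turn [-0.     0.001  0.002] tcp_bay [-195.1   20.3] z 0.15 yaw 0.1 t 1.3 F [-0.2 -0.2 -0.1]
0.0019122968819100035
```

View pics/w1.png

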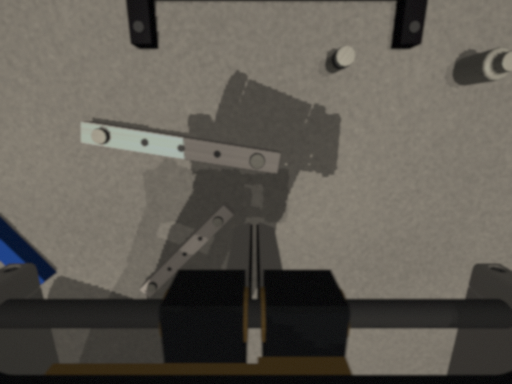

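The wrist view shows the closed fingertips at (255,225), in front of the bar's right-hand part, with the small bar clear to the left. I'll go down and push.

Scaled: 144 mm is 0.192, 130 mm is 0.1733.

arm_command([
  [[-0.0027, 0, 0.0667, 0, 0, 0, 1], [-0.0027, 0, 0.1333, 0, 0, 0, 1], [-0.0027, 0, 0.1733, 0, 0, 0, 1], [-0.0027, 0, 0.192, 0, 0, 0, 1], [-0.0027, 0, 0.192, 0, 0, 0, 1]],
])

```text
time_s: 1.85
ee_pos: [0.4616, -0.0708, 0.005]
eef_rot: [-3.14, 0.003, 0.137]
force: [0.0, 0.2, 0.7]
grip_width: 0.0004
grip_force: 0.0
```

Scaled: 62 mm is 0.0827, 56 mm is 0.0747.

arm_command([
  [[0.0107, 0, 0, 0, 0, 0, 1], [0.0213, 0, 0, 0, 0, 0, 1], [0.032, 0, 0, 0, 0, 0, 1], [0.0427, 0, 0, 0, 0, 0, 1], [0.0533, 0, 0, 0, 0, 0, 1], [0.064, 0, 0, 0, 0, 0, 1], [0.0747, 0, 0, 0, 0, 0, 1], [0.0827, 0, 0, 0, 0, 0, 1], [0.0827, 0, 0, 0, 0, 0, 1]],
])

```text
time_s: 2.75
ee_pos: [0.5253, -0.0607, 0.0064]
eef_rot: [3.142, -0.001, 0.139]
force: [1.1, -1.4, 0.5]
grip_width: 0.0006
grip_force: 0.0
```

Run:
```python
from h import *
shot('top','t2');bar('t2');go(-100,10,6,0)
```

```text
bar c [-136.7  161. ] size [ 24.1 108.7] th 10.8 L [-157.3  269.1] R [-116.1   52.9] 456
shift [35.   9.4  0.3] turn [-0. -0. -0.] tcp_bay [-135.    19.4] z 0.0063 yaw -0.0 t 2.8 F [ 0.6 -0.1  1.2]
```

View pics/t2.png

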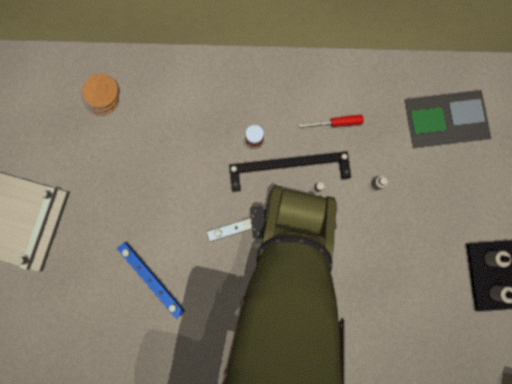

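The arm hides the bar's right half. From the visible left end at (208,236), the bar angle is about +11°. I'll push on at the same spot, then back off to look.

Scaled: -140 mm is -0.1867, -110 mm is -0.1467.

arm_command([
  [[0.0093, 0, 0, 0, 0, 0, 1], [0.0187, 0, 0, 0, 0, 0, 1], [0.028, 0, 0, 0, 0, 0, 1], [0.0373, 0, 0, 0, 0, 0, 1], [0.0453, 0, 0, 0, 0, 0, 1], [0.0507, 0, 0, 0, 0, 0, 1], [0.0507, 0, 0, 0, 0, 0, 1], [0.024, 0, 0, 0, 0, 0, 1], [0.0107, 0, -0.08, 0, 0, 0, 1], [-0.0427, 0, -0.1467, 0, 0, 0, 1], [-0.096, 0, -0.1867, 0, 0, 0, 1]],
])

```text
time_s: 3.9
ee_pos: [0.4696, -0.0687, 0.133]
eef_rot: [3.141, -0.002, 0.139]
force: [-0.6, -0.5, 1.7]
grip_width: 0.0003
grip_force: 0.0
```

```bash
sed -i "s/    dd=np.array/    s=sorted(s); c=c+(0 if s[1]>200 else 1)*(s[1]\/2-110)*np.array([-np.sin(th),np.cos(th)])\n    dd=np.array/" h.py
python3 - <<'E'
from h import *
shot('top','t3');bar('t3');go(-150,-100,150,0)
E
```

```text
bar c [-108.9  104. ] size [ 24. 219.] th 26.1 L [-157.3  202.8] R [-60.5   5.3] 875
shift [ 43.4 118.9 -11.4] turn [ 0.003 -0.007 -0.   ] tcp_bay [-193.3   18.9] z 0.1379 yaw -0.0 t 3.95 F [ 2.4 -0.6  5.9]
```

Run:
```python
from h import *
go(-172,233,60,-63.9);go(-172,233,6,-63.9)
```

```text
shift [  20.8 -214.4   77.4] turn [-1.000e-03 -8.000e-03  1.115e+00] tcp_bay [-193.3   18.9] z 0.1379 yaw -0.0 t 3.95 F [ 2.4 -0.6  5.9]
shift [  20.4 -214.5  131.4] turn [-1.000e-03 -8.000e-03  1.115e+00] tcp_bay [-193.3   18.9] z 0.1379 yaw -0.0 t 3.95 F [ 2.4 -0.6  5.9]
```

Scaled: -214 mm is -0.2853, 60 mm is 0.08, 1.115 rad is 0.7098.

arm_command([
  [[0.028, -0.2853, 0.08, 0, 0, 0.7098, 1], [0.028, -0.2853, 0.08, 0, 0, 0.7098, 1], [0.028, -0.2853, 0.08, 0, 0, 0.7098, 1], [0.028, -0.2853, 0.08, 0, 0, 0.7098, 1], [0.028, -0.2853, 0.08, 0, 0, 0.7098, 1], [0.028, -0.2853, 0.08, 0, 0, 0.7098, 1], [0.028, -0.2853, 0.08, 0, 0, 0.7098, 1], [0.028, -0.2853, 0.08, 0, 0, 0.7098, 1], [0.028, -0.2853, 0.08, 0, 0, 0.7098, 1], [0.028, -0.2853, 0.08, 0, 0, 0.7098, 1]],
])

```text
time_s: 4.95
ee_pos: [0.4641, 0.1051, 0.0665]
eef_rot: [-3.103, 0.055, -0.922]
force: [0.0, -0.8, -0.1]
grip_width: 0.0004
grip_force: 0.0
```

Run:
```python
from h import *
go(-172,233,6,-63.9)
```

```text
shift [-32.2 -17.7  63.1] turn [-0.037  0.056  0.053] tcp_bay [-172.2  192.1] z 0.0665 yaw -60.8 t 4.95 F [ 0.  -0.8 -0.1]
```

Scaled: -30 mm is -0.04, -16 mm is -0.0213.

arm_command([
  [[-0.04, -0.0213, -0.0133, 0, 0, 0, 1], [-0.04, -0.0213, -0.0133, 0, 0, 0, 1], [-0.04, -0.0213, -0.0133, 0, 0, 0, 1]],
])

```text
time_s: 5.25
ee_pos: [0.4601, 0.1259, 0.0769]
eef_rot: [-3.09, 0.072, -0.9]
force: [-0.9, 0.7, -0.2]
grip_width: 0.0005
grip_force: 0.0
```

Run:
```python
from h import *
go(-172,233,6,-63.9)
```

```text
shift [-11.3  -7.4  72.4] turn [-0.049  0.074  0.074] tcp_bay [-173.3  213.2] z 0.0769 yaw -59.5 t 5.25 F [-0.9  0.7 -0.2]
```

Run:
```python
from h import *
o=ctrl.get_obs();print(o['qpos'].round(3),o['joint_vel'].round(3));go(-172,233,60,-63.9)
```

```text
[0.14  0.288 1.868 0.106 0.979 2.554] [-0.011  0.008  0.005  0.001 -0.001 -0.001]
shift [-15.2 -10.2  18.6] turn [-0.049  0.074  0.074] tcp_bay [-173.3  213.2] z 0.0769 yaw -59.5 t 5.25 F [-0.9  0.7 -0.2]
```

Joint 6 is at its range limit, so I'll use the equivalent yaw a quarter turn back.

Run:
```python
from h import *
go(-172,233,80,26.1)
```

```text
shift [-16.6 -11.3  -1.3] turn [-0.095  0.019 -1.496] tcp_bay [-173.3  213.2] z 0.0769 yaw -59.5 t 5.25 F [-0.9  0.7 -0.2]
```

Scaled: -17 mm is -0.0227, -11 mm is -0.0147, -1.496 rad is -0.9524.

arm_command([
  [[-0.0227, -0.0147, -0.0013, -0.0605, 0.0121, -0.9524, 1], [-0.0227, -0.0147, -0.0013, -0.0605, 0.0121, -0.9524, 1], [-0.0227, -0.0147, -0.0013, -0.0605, 0.0121, -0.9524, 1], [-0.0227, -0.0147, -0.0013, -0.0605, 0.0121, -0.9524, 1], [-0.0227, -0.0147, -0.0013, -0.0605, 0.0121, -0.9524, 1], [-0.0227, -0.0147, -0.0013, -0.0605, 0.0121, -0.9524, 1], [-0.0227, -0.0147, -0.0013, -0.0605, 0.0121, -0.9524, 1], [-0.0227, -0.0147, -0.0013, -0.0605, 0.0121, -0.9524, 1], [-0.0227, -0.0147, -0.0013, -0.0605, 0.0121, -0.9524, 1], [-0.0227, -0.0147, -0.0013, -0.0605, 0.0121, -0.9524, 1], [-0.0227, -0.0147, -0.0013, -0.0605, 0.0121, -0.9524, 1], [-0.0227, -0.0147, -0.0013, -0.0605, 0.0121, -0.9524, 1]],
])

```text
time_s: 6.45
ee_pos: [0.4581, 0.1454, 0.0794]
eef_rot: [-3.14, 0.0, 0.589]
force: [-0.2, 0.1, -0.1]
grip_width: 0.0007
grip_force: 0.0
```

Run:
```python
from h import *
go(-172,233,6,26.1);print(ctrl.get_obs()['qpos'])
shot('top','t4');bar('t4')
```

```text
shift [ 0.6  0.2 73.4] turn [-0.001  0.    -0.005] tcp_bay [-172.6  232.8] z 0.0794 yaw 25.8 t 6.45 F [-0.2  0.1 -0.1]
[2.30557094e-01 2.99564008e-01 1.84282101e+00 1.31811800e-03
 1.00000124e+00 1.21144425e+00]
bar c [-86.   57.4] size [ 24.1 167.9] th 26.0 L [-134.3  156.2] R [-37.7 -41.4] 676
```

arm_command([
  [[0, 0, 0.0667, 0, 0, 0, 1], [0, 0, 0.0973, 0, 0, 0, 1], [0, 0, 0.0973, 0, 0, 0, 1], [0, 0.016, 0.0973, 0, 0, 0, 1], [0, 0.0293, 0.0973, 0, 0, 0, 1], [0, 0.04, 0.0973, 0, 0, 0, 1], [0, 0.0507, 0.0973, 0, 0, 0, 1], [0, 0.0613, 0.0973, 0, 0, 0, 1], [0, 0.072, 0.0973, 0, 0, 0, 1], [0, 0.0827, 0.0973, 0, 0, 0, 1], [0, 0.0933, 0.0973, 0, 0, 0, 1], [0, 0.0933, 0.0973, 0, 0, 0, 1]],
])

```text
time_s: 7.7
ee_pos: [0.4978, 0.0866, 0.0064]
eef_rot: [-3.141, -0.0, 0.593]
force: [-0.1, 0.1, -0.4]
grip_width: 0.0007
grip_force: 0.0
```

```bash
sed -i "s/def bar(f):/def bar(f,side=1):/; s/else 1)\*/else side)*/" h.py
python3 - <<'E'
from h import *
shot('top','t5');bar('t5',-1);go(-150,200,6,26.1)
shot('side','s5')
E
```

```text
bar c [-88.2  59.5] size [ 24.2 133.7] th 26.0 L [-136.4  158.4] R [-40.  -39.4] 544
shift [  5.9 -31.2   0.3] turn [-0.001  0.    -0.002] tcp_bay [-141.7  169.4] z 0.0063 yaw 26.0 t 7.75 F [-0.3 -0.6 -0.2]
```

View pics/t5.png

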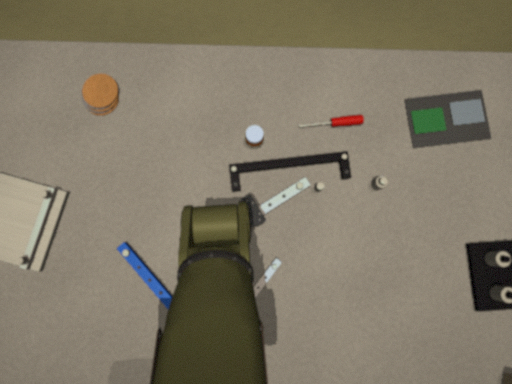

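The bar's right end, at (307,182), is about to pass behind the post at (320,187). The angle is held at 26°, so I'll keep sliding it.

Scaled: 50 mm is 0.0667, 46 mm is 0.0613.

arm_command([
  [[0, 0.0093, 0, 0, 0, 0, 1], [0, 0.0187, 0, 0, 0, 0, 1], [0, 0.028, 0, 0, 0, 0, 1], [0, 0.0373, 0, 0, 0, 0, 1], [0, 0.0467, 0, 0, 0, 0, 1], [0, 0.0547, 0, 0, 0, 0, 1], [0, 0.0613, 0, 0, 0, 0, 1], [0, 0.0667, 0, 0, 0, 0, 1], [0, 0.0667, 0, 0, 0, 0, 1]],
])

```text
time_s: 8.7
ee_pos: [0.5256, 0.0457, 0.0066]
eef_rot: [-3.141, -0.0, 0.593]
force: [-0.4, -1.1, 0.1]
grip_width: 0.0005
grip_force: 0.0
```

Run:
```python
from h import *
shot('top','t6');bar('t6',-1);go(-120,125,6,20)
```

```text
bar c [-66.9  15.8] size [ 24.1 128.8] th 26.1 L [-115.3  114.7] R [-18.6 -83. ] 523
shift [-0.3 -0.3  0.6] turn [-0.001 -0.     0.105] tcp_bay [-119.6  124.9] z 0.0066 yaw 26.0 t 8.75 F [-0.1 -0.1  0. ]
```

Scaled: 44 mm is 0.0587, -34 mm is -0.0453.

arm_command([
  [[0, 0.0053, 0, 0, 0, 0, 1], [0, 0.0093, 0, 0, 0, 0, 1], [0, 0.0093, 0, 0, 0, 0, 1], [0, -0.0173, 0, 0, 0, 0, 1], [-0.0267, -0.0173, 0, 0, 0, 0, 1], [-0.0453, -0.0173, 0, 0, 0, 0, 1], [-0.0453, 0.0267, 0, 0, 0, 0, 1], [-0.0453, 0.0587, 0, 0, 0, 0, 1], [-0.0453, 0.0587, 0, 0, 0, 0, 1]],
])

```text
time_s: 9.65
ee_pos: [0.523, -0.0114, 0.0067]
eef_rot: [3.142, -0.001, 0.591]
force: [-0.7, 0.0, -0.5]
grip_width: 0.0004
grip_force: 0.0
```

Scaled: 37 mm is 0.0493, 32 mm is 0.0427.

arm_command([
  [[0.0093, 0.004, 0, 0, 0, 0, 1], [0.0187, 0.0093, 0, 0, 0, 0, 1], [0.0267, 0.0133, 0, 0, 0, 0, 1], [0.0347, 0.0173, 0, 0, 0, 0, 1], [0.0427, 0.0213, 0, 0, 0, 0, 1], [0.0493, 0.024, 0, 0, 0, 0, 1], [0.0493, 0.024, 0, 0, 0, 0, 1]],
])

```text
time_s: 10.35
ee_pos: [0.563, -0.0034, 0.0064]
eef_rot: [-3.141, -0.001, 0.594]
force: [0.1, 0.2, 0.3]
grip_width: 0.0008
grip_force: 0.0
```

Run:
```python
from h import *
shot('top','t7');bar('t7',-1);go(-120,125,6,14)
```

```text
bar c [-46.3   6.9] size [24.2 73. ] th 15.8 L [-76.3 112.7] R [-16.3 -99. ] 291
shift [ -3.5 -62.    0.4] turn [-0.001 -0.     0.21 ] tcp_bay [-89.6  70.8] z 0.0063 yaw 26.0 t 10.4 F [-0.2 -0.8  0.2]
```

Scaled: -87 mm is -0.116, -71 mm is -0.0947, 0.21 rad is 0.1337.

arm_command([
  [[-0.0413, -0.02, 0, 0, 0, 0, 1], [-0.0413, -0.02, 0, 0, 0, 0, 1], [0.004, -0.116, 0, 0, 0, 0.0637, 1], [0.004, -0.116, 0, 0, 0, 0.1337, 1], [0.0493, -0.0947, 0, 0, 0, 0.1337, 1], [0.0493, -0.0947, 0, 0, 0, 0.1337, 1], [0.0493, -0.0947, 0, 0, 0, 0.1337, 1]],
])

```text
time_s: 11.1
ee_pos: [0.5536, 0.076, 0.0063]
eef_rot: [-3.14, -0.0, 0.384]
force: [-1.0, 0.3, 0.1]
grip_width: 0.0008
grip_force: 0.0
```

Run:
```python
from h import *
go(-87,151,6,15.8);go(-77.5,118,6,15.8)
shot('top','t8');bar('t8',-1)
```

```text
shift [0.7 0.  0.3] turn [-0.001 -0.    -0.031] tcp_bay [-87.6 150.9] z 0.0063 yaw 14.0 t 11.1 F [-1.   0.3  0.1]
shift [ 1.9 34.3  0.3] turn [-0.001 -0.    -0.031] tcp_bay [-87.6 150.9] z 0.0063 yaw 14.0 t 11.1 F [-1.   0.3  0.1]
bar c [-46.1   6.4] size [ 24.4 162.7] th 15.8 L [-76.  112.3] R [-16.1 -99.4] 664
```

Next: push the end 8 mm further in, then back off and go round to the front of the left part.

Scaled: 66 mm is 0.088, 60 mm is 0.08, 0.24 rad is 0.1528.

arm_command([
  [[0.0013, 0.016, 0, 0, 0, 0, 1], [0.0013, 0.0293, 0, 0, 0, 0, 1], [0.0013, 0.0387, 0, 0, 0, 0, 1], [0.0027, 0.048, 0, 0, 0, 0, 1], [0.0027, 0.048, 0, 0, 0, 0, 1], [0, 0.0213, 0, 0, 0, 0, 1], [-0.048, 0.0213, 0, 0, 0, 0, 1], [-0.048, 0.0213, 0, 0, 0, 0, 1], [-0.048, 0.08, 0, 0, 0, 0, 1], [-0.048, 0.088, 0, 0, 0, 0.1528, 1], [-0.048, 0.088, 0, 0, 0, 0.1528, 1], [-0.048, 0.088, 0, 0, 0, 0.1528, 1]],
])

```text
time_s: 12.35
ee_pos: [0.545, 0.0009, 0.0064]
eef_rot: [-3.141, 0.0, 0.141]
force: [0.1, 0.8, 0.6]
grip_width: 0.0003
grip_force: 0.0
```

Run:
```python
from h import *
shot('top','t9');bar('t9',-1);go(-36,85,6,0)
```

```text
bar c [-43.6  -2. ] size [ 24.1 117. ] th 15.0 L [-72.1 104.3] R [ -15.2 -108.2] 405
shift [70.6 -6.6  0.4] turn [-0.001  0.     0.006] tcp_bay [-106.6   78. ] z 0.0064 yaw 0.4 t 12.4 F [ 0.2  0.2 -0.3]
```

arm_command([
  [[0.0133, 0, 0, 0, 0, 0, 1], [0.0267, 0, 0, 0, 0, 0, 1], [0.036, 0, 0, 0, 0, 0, 1], [0.0453, 0, 0, 0, 0, 0, 1], [0.0547, 0, 0, 0, 0, 0, 1], [0.064, 0, 0, 0, 0, 0, 1], [0.0733, 0, 0, 0, 0, 0, 1], [0.0813, 0, 0, 0, 0, 0, 1], [0.088, 0, 0, 0, 0, 0, 1], [0.088, 0, 0, 0, 0, 0, 1]],
])

```text
time_s: 13.4
ee_pos: [0.6106, 0.0107, 0.0064]
eef_rot: [-3.141, -0.0, 0.143]
force: [-0.9, 0.6, 0.9]
grip_width: 0.0003
grip_force: 0.0
```

Run:
```python
from h import *
shot('top','t10');bar('t10',-1);go(-32,78,6,0)
```

```text
bar c [-23.6  -7.5] size [24.7 91.8] th -4.1 L [-15.8 102.2] R [ -31.5 -117.3] 376
shift [8.5 0.3 0.4] turn [-0.001 -0.     0.004] tcp_bay [-40.5  78.3] z 0.0064 yaw 0.3 t 13.45 F [ 0.  -0.7 -0.6]
```

View pics/t10.png

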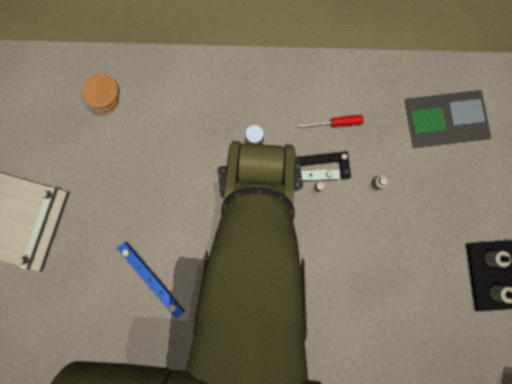

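The bar is in the bay. Its right end, visible at (320,175), sits about 20 mm off the rail at −4°. I'll push it near the middle, just left of the post.

Scaled: 106 mm is 0.1413, 80 mm is 0.1067.

arm_command([
  [[-0.0333, 0, 0, 0, 0, 0, 1], [-0.0587, 0, 0, 0, 0, 0, 1], [-0.0587, 0.0533, 0, 0, 0, 0, 1], [-0.0587, 0.1067, 0, 0, 0, 0, 1], [-0.0587, 0.1413, 0, 0, 0, 0, 1], [-0.0587, 0.1413, 0, 0, 0, 0, 1], [-0.032, 0.1413, 0, 0, 0, 0, 1], [-0.016, 0.1413, 0, 0, 0, 0, 1], [-0.0067, 0.1413, 0, 0, 0, 0, 1], [0.0013, 0.1413, 0, 0, 0, 0, 1], [0.008, 0.1413, 0, 0, 0, 0, 1], [0.008, 0.1413, 0, 0, 0, 0, 1]],
])

```text
time_s: 14.65
ee_pos: [0.6314, -0.0931, 0.0062]
eef_rot: [-3.14, -0.0, 0.144]
force: [-0.0, -0.7, -0.5]
grip_width: 0.0002
grip_force: 0.0
```

Run:
```python
from h import *
shot('top','t11');bar('t11',1);go(-32,-30,6,0)
```

```text
bar c [-10.3  -7.6] size [25.9 46.3] th 0.2 L [-10.7 102.4] R [  -9.9 -117.6] 200
shift [2.2 2.5 0.1] turn [-0.001  0.     0.004] tcp_bay [-34.2 -27.5] z 0.0061 yaw 0.3 t 14.7 F [-0.1 -0.   0.7]
```

Scaled: 3 mm is 0.004, 2 mm is 0.0027.

arm_command([
  [[0.0013, 0, 0, 0, 0, 0, 1], [0.0027, 0, 0, 0, 0, 0, 1], [0.004, 0, 0, 0, 0, 0, 1], [0.004, 0, 0, 0, 0, 0, 1]],
])

```text
time_s: 15.1
ee_pos: [0.6336, -0.093, 0.0061]
eef_rot: [-3.14, 0.002, 0.143]
force: [-5.4, -0.0, 1.5]
grip_width: 0.0005
grip_force: 2.5
```

Contact force has built up against the rail. Next I back off, press the left part the same way, then lift clear and measure.

Scaled: -106 mm is -0.1413, -100 mm is -0.1333.

arm_command([
  [[-0.0267, 0, 0, 0, 0, 0, 1], [-0.0333, 0, 0, 0, 0, 0, 1], [-0.0333, -0.0667, 0, 0, 0, 0, 1], [-0.0333, -0.1333, 0, 0, 0, 0, 1], [-0.0333, -0.1413, 0, 0, 0, 0, 1], [-0.0133, -0.1413, 0, 0, 0, 0, 1], [-0.0067, -0.1413, 0, 0, 0, 0, 1], [-0.0027, -0.1413, 0, 0, 0, 0, 1], [0, -0.1413, 0, 0, 0, 0, 1], [0.0013, -0.1413, 0, 0, 0, 0, 1], [0.0013, -0.1413, 0, 0, 0, 0, 1]],
])

```text
time_s: 16.2
ee_pos: [0.6187, 0.0114, 0.0062]
eef_rot: [-3.14, 0.003, 0.143]
force: [-7.3, -0.8, 5.3]
grip_width: 0.0008
grip_force: 3.9
```

arm_command([
  [[-0.0333, 0, 0, 0, 0, 0, 1], [-0.0533, 0, 0, 0, 0, 0, 1], [-0.08, 0, -0.0533, 0, 0, 0, 1], [-0.1333, 0, -0.1067, 0, 0, 0, 1], [-0.2, 0, -0.16, 0, 0, 0, 1], [-0.2667, 0, -0.1867, 0, 0, 0, 1], [-0.2933, 0, -0.2, 0, 0, 0, 1], [-0.2933, 0, -0.2, 0, 0, 0, 1], [-0.2933, 0, -0.2, 0, 0, 0, 1]],
])

```text
time_s: 17.1
ee_pos: [0.4024, -0.0198, 0.1572]
eef_rot: [-3.141, -0.002, 0.142]
force: [0.2, -0.2, -1.1]
grip_width: 0.0006
grip_force: 0.0
```

Run:
```python
from h import *
shot('top','t12');bar('t12',1)
a=np.load('pics/t12.npz')['p'];cv2.imwrite('pics/c12.png',cv2.resize(a[140:250,200:400],None,fx=4,fy=4,interpolation=cv2.INTER_CUBIC))
```

```text
bar c [-9.8 -7.5] size [ 26.9 219.9] th -0.1 L [ -9.6 102.5] R [  -9.9 -117.5] 933
```

View pics/c12.png

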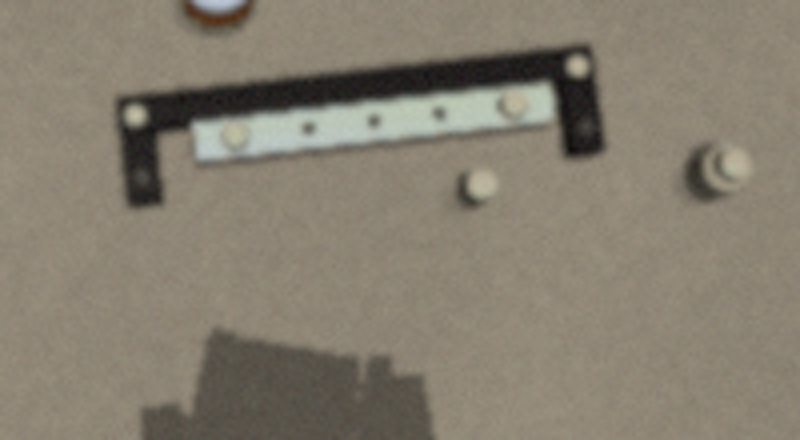

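The bar lies flush along the rail, from (193,145) to (556,100) in the crop. It sits between the end blocks, and the weight and jar have not moved. The arm is clear, so I'm handing in.

```bash
python3 -c "
from station import ctrl
print(ctrl.hand_in())"
```

```text
the job is handed in; nothing more can be done
None
```

The bar was pushed in behind the post, now lies flush against the back rail between the end blocks, and the job is handed in (no verdict returned).

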